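# Hang the large clamping ring on the latching J-hook

## Task

Lift the larger of the two metal rings out of the wire rack by its rim, hook the rim over the upturned tip of the J-hook on the stand and, still holding it, push it gently down past the sprung keeper until that snaps shut above the rim and the rim bears on the bottom of the hook; only then let go and leave the ring hanging there. The hook is set to a different height each time, so feel your way down and never bear on it with more than 20 N. Leave the small ring, the loupe, the mug and the objective case where they stand.

Things in the scene. Friction and masses are not known exactly. Their poses are not given: they have to be found in the camera images.
- ring_center (a point): Centre (in the empty middle) of the large flat aluminium ring: 150 mm outside, 126 mm inside, 8 mm thick, 0.14-0.22 kg. x = the ring's axis (level), z up at the start. It stands on edge in a rack slot, centre 86 mm up, leaning up to 3 deg, upper half free. Pinch the rim across its thickness from above some 40 mm to one side of its top: the top is where the hook goes, 16 mm free each side.
- small_ring_center (a point): Centre of the small ring (110 mm outside, 86 mm inside, 8 mm thick) that stands in the rack's other slot, 56 mm from the large one along the rings' axis, centre 64 mm above the worktop. Leave it there.
- rack: Fixed steel wire draining rack, 131 x 97 x 71 mm, origin at the centre of its underside. Two slots along its y axis at x = -28 and +28 mm; the rings stand in them (axis along the rack's x) between wire hoops 71 mm high with 1 mm play on each side. Either ring may be in either slot.
- stand: Fixed hook stand: grey base 130 x 120 x 14 mm, post of 14 mm diameter with its axis at x = +16 mm, J-hook of 8 mm round bar in the plane y = 0, tip on the -x side (towards the robot), mouth upward. Origin on the worktop straight below the middle of the hook's trough, z up. The ring hangs with its axis along x, rim between tip (inner face x = -9 mm) and post (front face x = +9 mm).
- hook_foot (a point): The stand's origin again. Heights of the hook: its seat (trough bottom, where the inside of the rim rests) is 180 to 230 mm above this point; the post is clamped at another height in each run and this is NOT measured: find it by touch or sight. Above the seat: tip end 28 mm (its last 5 mm lean out to -x), post top 38 mm. Way in from above: x from -9 to +5 mm.
- keeper (a joint): Sprung keeper, rad: steel finger 5 mm thick, 18 mm long, hinged on the post 34 mm above the seat at x = +8 mm, slanting down to the tip; 0 = mouth shut. A rim pushed down folds it back to 0.4-0.84: 4 to 12 N at first (more than the ring's weight), fading to almost nothing. It snaps back to 0 above the rim when the inside of the rim is some 4 to 7 mm above the seat. Then the way is free until the seat is met, which is hard.
- loupe: Black loupe, 39 mm in diameter, 38 mm high, loose bystander; origin at the centre of its underside.
- mug: Blue-grey mug with a handle, 80 x 110 x 88 mm, loose bystander; origin at the centre of its underside.
- objective_case: Cylindrical case with a black lower half and a light grey ribbed cap, 42 mm in diameter, 54 mm high, loose bystander; origin at the centre of its underside.

How it is judged:
By the outcome, as a careful person would: the job done as asked, in the order asked, and still so for the second after the job is handed in, with the robot touching nothing.
It also fails if it takes over 67 s, if anything falls off the work surface, if the arm or the gripper's body presses on something with over 40 N, if the wrist force passes 120 N, or if a joint passes its speed limit or range.

## Robot

A 7-joint arm with a two-finger parallel gripper is mounted at the origin on a cart in front of the work surface, level with it; the furniture and walls round the work are solid. World frame = base frame: x ahead of the robot, y to its left, z up, the work surface at z = 0. Lengths are in mm, angles in rad, forces in N, time in s.
With the tool pointing down it reaches from about 425 to 800 mm from the base axis. Payload 8.3 kg.
Tool frame: the origin (TCP) lies midway between the tips of the shut fingers; the grasp point (between the pads) lies 19 mm behind it (hold_point_z is the distance from the TCP to the grasp point, in mm); z points along the fingers, y is the direction in which the jaws open and shut (so a half turn about z gives the same grasp; the last joint's range is limited). The gripper opens to 85 mm and grips with 20 to 120 N. Pads are 22 mm wide; open, the fingers measure 114 mm over their backs; the gripper's body (76 mm by 85 mm) begins 54 mm behind the grasp point. The pads swing forward as they close: fully open they stand 13 mm farther back than shut.
Start: joints at [-1.341, 0.383, 0.016, 1.37, -0.006, 1.388, -0.046], TCP at [180.344, 598.397, 231.279] pointing down, gripper open.
Joint ranges: [-2.95, 2.95], [-0.25, 2.06], [-1.52, 1.56], [0.18, 2.33], [-1.44, 4.58], [0.02, 2.06], [-3.01, 3.01]. Speed limits (rad/s): [2.39, 2.39, 3.01, 3.01, 3.14, 3.14, 3.14].

## Interface

Orientations are given as a unit quaternion [w, x, y, z].
In Python, from cell import * gives the robot as it stands. Calls block until the motion is done:
- move_pose(position, orientation): joint-space move of the TCP to a pose.
- move_linear(position, vel=150, frame=None, contact_N=None): straight line of the TCP; frame=None keeps the orientation; vel is the mean speed in mm/s. With contact_N (N) it stops when the force on the tool has changed by that much, and returns True; else False.
- movej(angles): joint-space move.
- move_gripper(opening): finger opening in mm; the grip force is fixed at half the most; returns when the fingers have stopped.
- hold(seconds).
- solve_ik(position, orientation): joint angles nearest the present ones, or None.
- read_camera(name): name is "scene" or "top" or "wrist"; returns the picture (420x560x3 uint8, blue, green, red); there is no depth.
- calibration(name): a dict with "vfov" (degrees; the focal length in pixels is half the picture's height over the tangent of half this angle, whatever the lens; pixels are square), "cx", "cy" (the principal point, pixels), "k1" (the pictures are not rectified: a ray, as slopes to the right and down, at radius r is drawn at 1 + k1 r^2 times it, then the intrinsics apply), "extrinsics" (4x4, takes a point from camera to world coordinates); the wrist camera has in their place "hand_eye" (4x4, takes a point from camera to tool coordinates, whose origin is the TCP and whose axes are the flange's). Camera axes: x right, y down, z forward; pixel columns grow to the right and rows downward; lengths in mm; the calibration is good to about 2 mm. A picture is of the moment at which its call begins: read the wrist's pose just before it. calibration takes no time and is no camera call.
A pose or a line that the arm cannot do raises MotionError and nothing moves.
- close_job(): hands the job in, once; it reports no verdict.
Readings, each from a call of its own:
- read_t(): time.
- read_q(): joint angles.
- read_joint_vel(): joint speeds.
- read_tau(): joint torques, N m.
- read_tcp_pos(): TCP position.
- read_tool_rot(): TCP orientation.
- read_contact_force(): force on the tool from outside, world axes, zero at the start.
- read_torque(): the same for the moment, N m.
- read_grip_width(): finger opening in mm.
Only numpy, scipy, OpenCV 4.12 (cv2) and the standard library are available. Lean on these libraries where they do the work, as an engineer would, in place of code of your own. Each camera call takes 0.05 s, during which the arm holds its last target. There are 200 camera calls.

## Working session

There is one attempt and no reset: what is moved stays moved. The work goes in short steps, each a Python script; the robot and the scene stay as the last script left them, time stands still between calls to the robot, and variables do not carry over. Pictures are saved under pics/ and viewed, about 8 in all and at most 12, crops included, and the job is handed in when it is done.

```bash
ls; mkdir -p pics; python3 - <<'E'
from cell import *
import cv2
for n in("scene","top"):
    cv2.imwrite(f"pics/{n}0.png",read_camera(n)); c=calibration(n); print(n,c)
print(calibration("wrist"),read_t(),read_tool_rot())
E
```

```text
pics
scene {'vfov': 43.23990555465444, 'cx': 273.1292425704267, 'cy': 211.1709269620483, 'k1': -0.19100948482833258, 'extrinsics': array([[ 7.24207685e-01, -3.55781081e-01,  5.90714019e-01,
        -1.51213524e+02],
       [-6.89445543e-01, -3.56535881e-01,  6.30513290e-01,
        -7.99203258e+02],
       [-1.37139566e-02, -8.63887717e-01, -5.03497705e-01,
         7.73838611e+02],
       [ 0.00000000e+00,  0.00000000e+00,  0.00000000e+00,
         1.00000000e+00]])}
top {'vfov': 44.18978677135533, 'cx': 282.52696309386204, 'cy': 213.23087087049427, 'k1': -0.12425880807343567, 'extrinsics': array([[-2.24692328e-02, -9.94126365e-01,  1.05867393e-01,
         4.30961000e+02],
       [-9.99570153e-01,  2.03442340e-02, -2.11097581e-02,
        -3.81077339e+01],
       [ 1.88319761e-02, -1.06296207e-01, -9.94156161e-01,
         1.36803832e+03],
       [ 0.00000000e+00,  0.00000000e+00,  0.00000000e+00,
         1.00000000e+00]])}
{'vfov': 65.2385988237779, 'cx': 283.0808638747803, 'cy': 213.71735909070256, 'k1': 0.005579709626617479, 'hand_eye': array([[-1.97434881e-03, -9.56164472e-01, -2.92823504e-01,
         7.51161090e+01],
       [ 9.99997870e-01, -1.71160891e-03, -1.15347631e-03,
         2.53261461e-01],
       [ 6.01713747e-04, -2.92825158e-01,  9.56165815e-01,
        -1.42221355e+02],
       [ 0.00000000e+00,  0.00000000e+00,  0.00000000e+00,
         1.00000000e+00]])} 0.1 [-1.39578087e-04  1.45834555e-01  9.89308606e-01 -8.63412755e-04]
```

View pics/scene0.png

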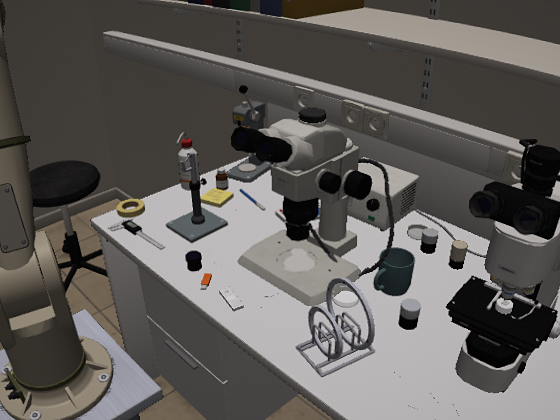

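View pics/top0.png

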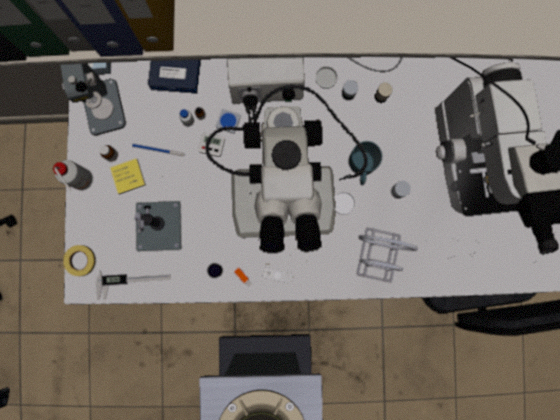

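The larger ring is in the rack's far slot (top view around (388,241)). The stand is at top (158,225) and scene (197,215), and the microscope stands between them. Next I'll take enlarged crops.

```bash
python3 - <<'E'
import cv2,numpy as np
t=cv2.imread("pics/top0.png");s=cv2.imread("pics/scene0.png")
def crop(i,x,y,w,h,k):
    o=cv2.resize(i[y:y+h,x:x+w],None,fx=k,fy=k,interpolation=cv2.INTER_CUBIC)
    o=np.clip(o.astype(float)*1.3,0,255).astype(np.uint8)
    for g in range(0,w,10):
        cv2.line(o,(g*k,0),(g*k,6 if g%50 else 14),(0,0,255),1)
        if (x+g)%20==0: cv2.putText(o,str(x+g),(g*k,24),0,.35,(0,0,255))
    for g in range(0,h,10):
        cv2.line(o,(0,g*k),(6,g*k),(0,0,255),1)
        if (y+g)%20==0: cv2.putText(o,str(y+g),(8,g*k+4),0,.35,(0,0,255))
    return o
a=np.hstack([crop(t,130,190,60,70,4*1),crop(t,350,220,70,70,4)])
cv2.imwrite("pics/c1.png",cv2.resize(a,None,fx=1.5,fy=1.5))
a=np.hstack([crop(s,160,140,80,110,5),crop(s,290,270,80,110,5)])
cv2.imwrite("pics/c2.png",a);print(a.shape)
E
```

```text
(550, 800, 3)
```

View pics/c1.png

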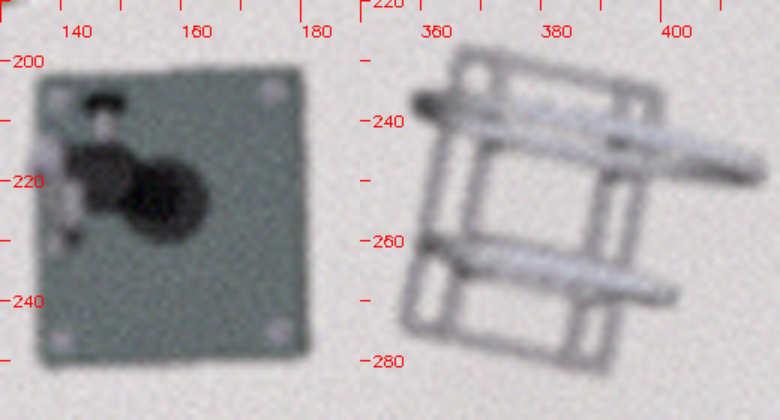

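View pics/c2.png

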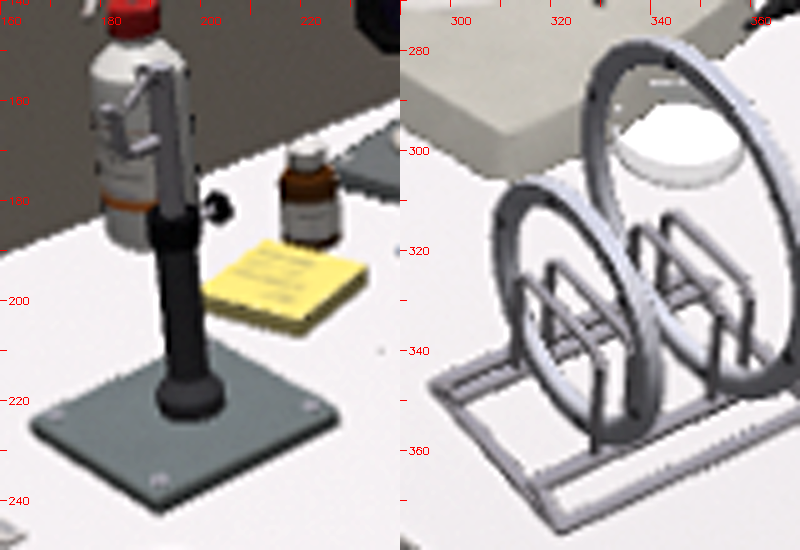

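The crops show the stand base corners in the top view at (136,202.5), (180,201), (181.5,249) and (137,251). The big ring spans (358,237) to (416,249). In the scene view the post top is near (192,154) and the tip near (181,162).

```bash
cat > h.py <<'E'
from cell import *
import numpy as np, cv2
from scipy.spatial.transform import Rotation as R
def T_of(n,pose=None):
    c=calibration(n)
    if n!="wrist": return c["extrinsics"]
    p,q=pose; T=np.eye(4);T[:3,:3]=R.from_quat(q,scalar_first=True).as_matrix();T[:3,3]=p
    return T@c["hand_eye"]
def ray(n,uv,pose=None):
    c=calibration(n);f=210/np.tan(np.radians(c["vfov"]/2));T=T_of(n,pose)
    d=np.array([(uv[0]-c["cx"])/f,(uv[1]-c["cy"])/f]);s=d.copy()
    for _ in range(20): s=d/(1+c["k1"]*(s@s))
    v=T[:3,:3]@np.r_[s,1]; return T[:3,3],v/np.linalg.norm(v)
def onz(n,uv,z,pose=None):
    o,v=ray(n,uv,pose); return o+v*(z-o[2])/v[2]
def proj(n,P,pose=None):
    c=calibration(n);f=210/np.tan(np.radians(c["vfov"]/2));T=np.linalg.inv(T_of(n,pose))
    p=T[:3,:3]@np.asarray(P,float)+T[:3,3];s=p[:2]/p[2];s=s*(1+c["k1"]*(s@s))
    return s*f+[c["cx"],c["cy"]]
def tri(*obs):
    A=np.zeros((3,3));b=np.zeros(3);L=[ray(*o) for o in obs]
    for o,v in L: M=np.eye(3)-np.outer(v,v);A+=M;b+=M@o
    P=np.linalg.solve(A,b); return P,[round(float(np.linalg.norm((np.eye(3)-np.outer(v,v))@(P-o))),1) for o,v in L]
def pose(): return read_tcp_pos(),read_tool_rot()
def quat(jaw):  # tool down, jaws (tool y) along heading jaw (rad)
    y=np.array([np.cos(jaw),np.sin(jaw),0]);z=np.array([0,0,-1.]);x=np.cross(y,z)
    return R.from_matrix(np.c_[x,y,z]).as_quat(scalar_first=True)
E
python3 - <<'E'
from h import *
np.set_printoptions(precision=1,suppress=True)
S=[onz("top",p,14) for p in[(136,202.5),(180,201),(181.5,249),(137,251)]]
print("stand top",*S,np.mean(S,0))
print("stand scene",*[onz("scene",p,14) for p in[(166,225),(192,241),(228,223.5)]])
Rk=[onz("top",p,3) for p in[(368,228),(399,236),(389.5,281),(357.5,274)]]
print("rack",*Rk,np.mean(Rk,0))
print("rack scene",*[onz("scene",p,3) for p in[(297,347),(321,375)]])
a,b=onz("top",(358,237),86),onz("top",(416,249),86);print("ring",a,b,(a+b)/2,np.degrees(np.arctan2(*(a-b)[[0,1]])))
a,b=onz("top",(361,260),64),onz("top",(401.5,269),64);print("small",a,b,(a+b)/2,np.degrees(np.arctan2(*(a-b)[[0,1]])))
print("posttop",tri(("scene",(192.5,154)),("top",(137,215))),"tip",tri(("scene",(181,162)),("top",(141,230))))
print("foot",onz("scene",(198,219),20),onz("top",(157,223),25), read_tcp_pos())
E
```

```text
stand top [611.7 321.   14. ] [613.2 203.4  14. ] [486.4 199.7  14. ] [483.2 317.6  14. ] [548.6 260.4  14. ]
stand scene [478.4 306.5  14. ] [482.8 190.1  14. ] [606.  191.2  14. ]
rack [ 532.1 -293.9    3. ] [ 508.8 -376.8    3. ] [ 390.1 -346.2    3. ] [ 411.  -261.4    3. ] [ 460.5 -319.6    3. ]
rack scene [ 411.  -263.4    3. ] [ 389.3 -348.8    3. ]
ring [ 504.  -252.3   86. ] [ 470.4 -398.2   86. ] [ 487.2 -325.2   86. ] 12.97357986527985
small [ 446.9 -261.5   64. ] [ 421.3 -364.6   64. ] [ 434.1 -313.    64. ] 13.925692824259539
posttop (array([557.9, 264. , 215.3]), [1.8, 1.8]) tip (array([521.6, 259.2, 206.1]), [1.9, 1.9])
foot [555.7 261.   20. ] [555. 262.  25.] [180.2 598.  230.4]
```

```bash
python3 - <<'E'
from h import *
np.set_printoptions(precision=1,suppress=True)
print("eyeL",tri(("scene",(240,139)),("top",(270,240))),"eyeR",tri(("scene",(267,153)),("top",(308,240))))
print("knob top",tri(("scene",(313,114)),("top",(287,152))))
print("base front",onz("scene",(240,252),25),onz("scene",(318,298),25),onz("top",(233,236),25),onz("top",(334,233),25))
# wrist views of the stand
q0=quat(np.radians(2))
for P in[(540,160,330),(540,240,400),(430,0,420),(425,0,350),(425,100,350),(425,-100,350),(470,-355,300),(540,220,300)]:
    s=solve_ik(P,q0); print(P,None if s is None else np.array(s))
E
```

```text
eyeL (array([483.6, -31.9, 364.7]), [3.2, 3.2]) eyeR (array([ 484.2, -107.7,  357. ]), [0.9, 0.9])
knob top (array([654.9, -70. , 383.3]), [0.5, 0.5])
base front [530.   50.7  25. ] [ 535.8 -205.7   25. ] [517.1  63.4  25. ] [ 519.4 -199.8   25. ]
(540, 160, 330) [-0.8  0.2  0.6  1.4 -0.1  1.6 -0.2]
(540, 240, 400) [-0.8  0.3  0.5  1.1 -0.2  1.7 -0.3]
(430, 0, 420) [-0.3 -0.1  0.2  1.5  0.   1.7 -0.1]
(425, 0, 350) [-0.2 -0.1  0.1  1.6  0.   1.6 -0. ]
(425, 100, 350) [-0.9 -0.1  0.6  1.6  0.1  1.6 -0.3]
(425, -100, 350) [-0.2 -0.1  0.4  1.6  0.   1.6  0.2]
(470, -355, 300) [-0.   0.4  0.9  1.4 -0.3  1.5  0.9]
(540, 220, 300) [-0.8  0.3  0.5  1.4 -0.1  1.5 -0.3]
```

```bash
python3 - <<'E'
from h import *
import json
q0=quat(np.radians(2)); D={}
for i,P in enumerate([(530,370,345),(530,200,345)]):
    move_pose(P,q0) if i==0 else move_linear(P,vel=200)
    hold(.3)
    p=pose(); im=read_camera("wrist"); cv2.imwrite(f"pics/w{i}.png",im); D[i]=[list(map(float,p[0])),list(map(float,p[1]))]
    print(p, proj("wrist",(540,262,205),p), read_t())
json.dump(D,open("w.json","w"))
ims=[cv2.imread(f"pics/w{i}.png") for i in(0,1)]
cv2.imwrite("pics/wc.png",np.vstack([cv2.resize(i,(400,300)) for i in ims]))
for P in[(430,-350,540),(430,-200,540),(430,0,540),(430,150,540),(535,220,540),(535,220,400)]:
    print(P,solve_ik(P,q0) is not None)
E
```

```text
(array([529.52791596, 370.6181346 , 344.8219338 ]), array([-1.09919104e-04,  6.94181131e-01,  7.19800338e-01, -1.35944114e-04])) [290.50769862 308.1575824 ] 2.0417
(array([529.90554291, 200.80324291, 344.70054787]), array([-3.34909155e-06,  6.94230921e-01,  7.19752291e-01, -2.59570041e-04])) [298.38282184 130.80030983] 3.3917
(430, -350, 540) False
(430, -200, 540) True
(430, 0, 540) True
(430, 150, 540) True
(535, 220, 540) False
(535, 220, 400) True
```

View pics/wc.png

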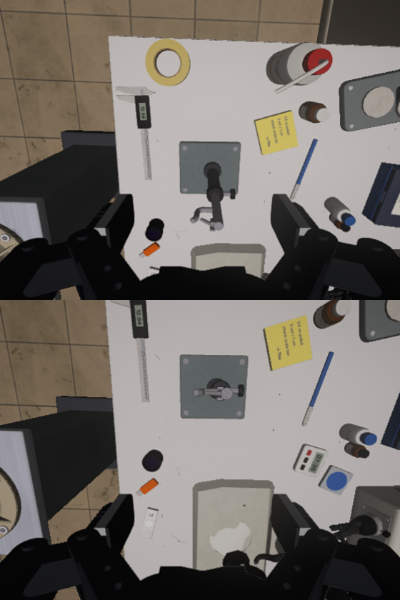

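```bash
python3 - <<'E'
from h import *
a=cv2.imread("pics/w0.png")[210:340,240:350];b=cv2.imread("pics/w1.png")[75:165,250:350]
def g(o,x,y,k):
    o=cv2.resize(o,None,fx=k,fy=k,interpolation=cv2.INTER_CUBIC);o=cv2.convertScaleAbs(o,alpha=1.6)
    for i in range(0,o.shape[1]//k,10): cv2.putText(o,str(x+i) if i%20==0 else '|',(i*k,10),0,.35,(0,0,255))
    for i in range(0,o.shape[0]//k,10): cv2.putText(o,'-'+str(y+i),(0,i*k+4),0,.35,(0,0,255))
    return o
a=g(a,240,210,4);b=g(b,250,75,3);c=np.zeros((520,740,3),np.uint8);c[:,:440]=a;c[:270,440:]=b
cv2.imwrite("pics/wz.png",c)
E
```

```text
(no output)
```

View pics/wz.png

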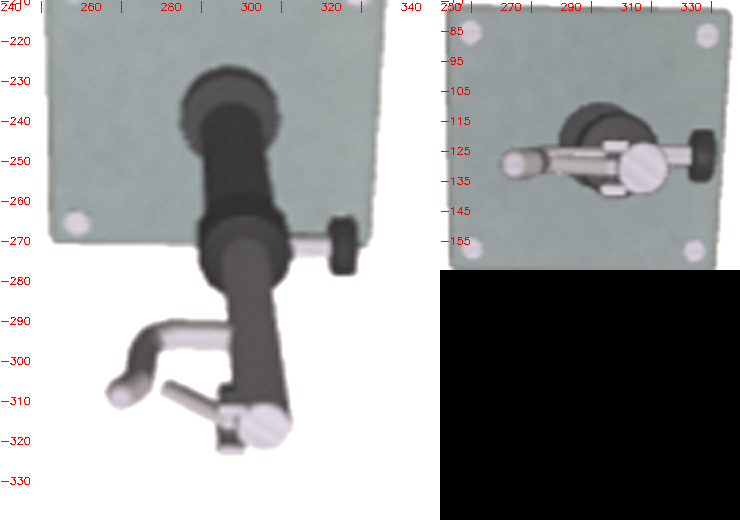

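The post top is at w0 (306,316.5) and w1 (317.3,131). The tip end is at w0 (270.2,309) and w1 (274.7,129.3).

```bash
python3 - <<'E'
from h import *
import json
np.set_printoptions(precision=1,suppress=True)
D=json.load(open("w.json"));A,B=D["0"],D["1"]
for n,a,b in[("post",(306,316.5),(317.3,131)),("tip",(270.2,309),(274.7,129.3))]:
    print(n,tri(("wrist",a,A),("wrist",b,B)))
print("base",*[onz("wrist",p,14,B) for p in[(253.3,164.3),(341.3,165),(347,78.3)]])
print("foot",onz("wrist",(297.5,237.5),22,A))
P=[tri(("wrist",a,A),("wrist",b,B))[0] for a,b in[((306,316.5),(317.3,131)),((270.2,309),(274.7,129.3))]]
for p in P: print(proj("top",p),proj("scene",p))
# rack view: camera beyond ring (+y), over it
for p in[(478,-365,300),(430,-270,540),(430,-270,500),(430,-310,480),(400,-300,480),(480,220,480),(540,225,300),(480,-400,320),(470,-330,330)]:
    print(p,[solve_ik(p,quat(np.radians(j))) is not None for j in(2,-14)])
E
```

```text
post (array([554.3, 263.1, 219.7]), [0.0, 0.0])
tip (array([520.2, 262.7, 208.6]), [0.1, 0.1])
base [486.1 203.5  14. ] [612.9 206.9  14. ] [610.4 322.7  14. ]
foot [554.2 265.9  22. ]
[137.4 215.7] [190.7 153. ]
[138.7 231.2] [180.4 160.9]
(478, -365, 300) [True, True]
(430, -270, 540) [True, True]
(430, -270, 500) [True, True]
(430, -310, 480) [True, True]
(400, -300, 480) [True, True]
(480, 220, 480) [True, True]
(540, 225, 300) [True, True]
(480, -400, 320) [True, True]
(470, -330, 330) [True, True]
```

```bash
python3 - <<'E'
from h import *
import json
j=np.radians(-14);q=quat(j)
move_linear((430,150,480),vel=250); move_pose((430,-270,480),q); move_pose((478,-365,270),q); hold(.3)
p=pose(); im=read_camera("wrist"); cv2.imwrite("pics/r0.png",im); json.dump([list(map(float,x)) for x in p],open("r0.json","w"))
print(p,read_t(),read_grip_width())
c=np.array([487.5,-326,86]);t=np.array([-np.sin(j),np.cos(j),0])
for s in(-40,0,40): print(proj("wrist",c+t*s+[0,0,np.sqrt(75**2-s*s)],p))
cv2.imwrite("pics/r0v.png",cv2.resize(im,(784,588),interpolation=cv2.INTER_CUBIC))
E
```

```text
(array([ 478.531331  , -364.76471882,  271.04628392]), array([7.05062873e-04, 7.87696292e-01, 6.16063148e-01, 5.01591879e-04])) 7.075 85.27917561865777
[282.69467136 207.0779756 ]
[282.62693395 161.02099056]
[282.55821719 106.34736316]
```

View pics/r0v.png

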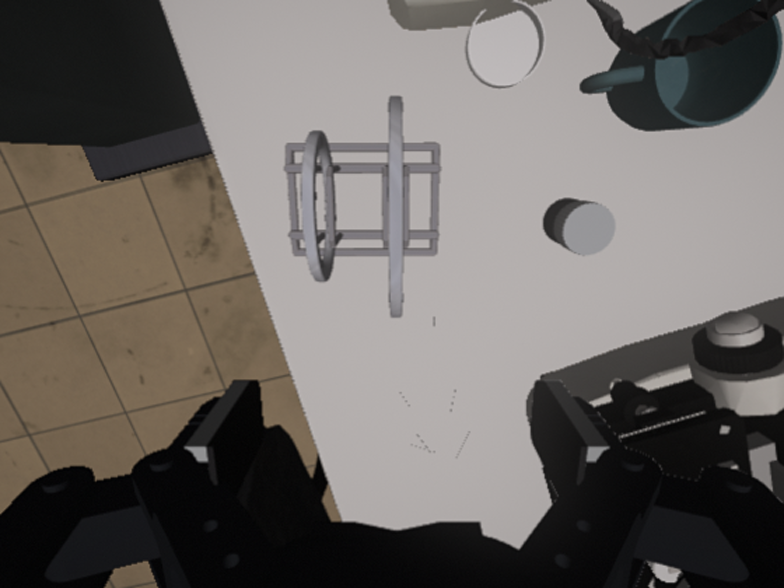

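```bash
python3 - <<'E'
from h import *
import json
p=json.load(open("r0.json"));j=np.radians(-14)
c=np.array([487.5,-326,86]);t=np.array([-np.sin(j),np.cos(j),0])
a=np.linspace(0,2*np.pi,361)
U=np.array([proj("wrist",c+75*(t*np.cos(x)+np.array([0,0,np.sin(x)])),p) for x in a])
print("pred rows",U[:,1].min(),U[:,1].max(),"meas 69.3 226; cols",U[U[:,1].argmin(),0],U[U[:,1].argmax(),0])
V=np.array([proj("wrist",c+5*t+75*(t*np.cos(x)+np.array([0,0,np.sin(x)])),p) for x in a]);print(V[:,1].min(),V[:,1].max())
im=cv2.cvtColor(cv2.imread("pics/r0.png"),cv2.COLOR_BGR2GRAY)
for r in(75,95,120,145,180,200,215): print(r,im[r,270:298])
E
```

```text
pred rows 66.74604094440676 226.53191764544013 meas 69.3 226; cols 282.52627852570396 282.73526555224566
60.585120585227656 221.6789129012078
75 [174 174 174 173 174 174 162 122  95 109 113 112 111 109 109 105  94 112
 157 174 173 174 173 174 174 173 174 174]
95 [174 173 175 174 174 174 173 153 130 143 146 144 142 140 137 134 127 145
 174 175 174 174 174 174 174 174 174 174]
120 [122 121 109  98 107 106  93 106 145 155 156 158 156 154 153 152 147 118
  92 106 107 104 110 122 122 122 122 122]
145 [175 175 153 121 122 121 120 127 144 153 152 151 151 150 150 150 149 130
 110 122 122 123 145 174 176 175 175 175]
180 [124 123 123 123 123 124 122 123 137 152 153 152 151 152 151 152 148 127
 109 122 123 124 123 123 123 123 123 124]
200 [176 176 177 176 176 177 176 155 137 154 158 158 157 156 154 153 144 152
 175 177 177 176 176 177 176 177 176 177]
215 [177 177 176 176 177 177 176 143 106 132 140 141 142 144 145 143 124 111
 148 176 177 177 177 177 177 176 176 177]
```

The measured ring edges match the prediction to about 1 mm and show no visible lean, so I'll grasp.

```bash
python3 - <<'E'
from h import *
np.set_printoptions(precision=2,suppress=True)
move_gripper(40)
print(move_linear((477.6,-365.8,175),vel=100),move_linear((477.6,-365.8,122),vel=50,contact_N=6))
hold(.2);f0=read_contact_force();print(f0,read_tcp_pos())
move_gripper(0);hold(.2);print(read_grip_width(),read_contact_force(),read_torque())
E
```

```text
False False
[-0.69  0.32  0.6 ] [ 477.71 -365.88  122.26]
6.624015413041028 [ 0.55 -0.31  1.95] [-0.01  0.07  0.06]
```

```bash
python3 - <<'E'
from h import *
np.set_printoptions(precision=2,suppress=True)
p=read_tcp_pos()
print(move_linear((p[0],p[1],215),vel=60,contact_N=10));hold(.2);print(read_grip_width(),read_contact_force(),read_torque())
move_linear((p[0],p[1],270),vel=150)
q=quat(np.radians(-14))
move_pose((430,-290,500),q); move_pose((430,-270,545),q); hold(.3)
print(read_contact_force(),read_torque(),read_t())
im=read_camera("wrist");cv2.imwrite("pics/g0.png",im)
P=pose();j=np.radians(-14);t=np.array([-np.sin(j),np.cos(j),0]);c=P[0]+40*t+[0,0,86-122]
a=np.linspace(0,2*np.pi,361)
for r in(75,63):
    for x in np.linspace(0,2*np.pi,61):
        u=proj("wrist",c+r*(t*np.cos(x)+np.array([0,0,np.sin(x)])),P)
        if abs(u).max()<1000: cv2.circle(im,tuple(np.int32(u)),1,(0,0,255),-1)
cv2.imwrite("pics/g0v.png",im)
E
```

```text
False
6.96249982287439 [-0.04  0.08 -1.33] [-0.03  0.01 -0.01]
[-0.33 -0.02 -1.96] [ 0.   -0.01  0.01] 14.8083
```

View pics/g0v.png

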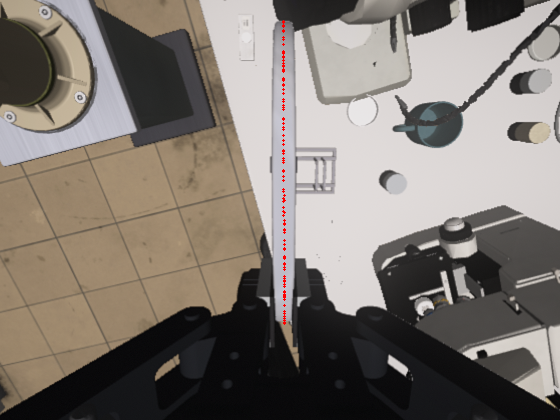

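The ring is held square and unrotated: its predicted end at (285,20) matches the picture. The small ring and bystanders are unmoved. I'll carry it over the microscope to the front of the hook.

```bash
python3 - <<'E'
from h import *
import json
np.set_printoptions(precision=2,suppress=True)
q=quat(np.radians(1.5))
for P in[(430,-60,545),(430,150,545),(440,223,330)]: move_pose(P,q)
move_linear((455,223,207),vel=120);hold(.4)
P=pose();print(P,read_grip_width(),read_contact_force(),read_torque(),read_t())
im=read_camera("wrist");cv2.imwrite("pics/h0.png",im);json.dump([list(map(float,x)) for x in P],open("h0.json","w"))
print("post pred",proj("wrist",(554.3,263.1,219.7),P),"tip",proj("wrist",(520.2,262.7,208.6),P))
cv2.imwrite("pics/h0v.png",im)
E
```

```text
(array([455.05, 223.04, 207.15]), array([0.  , 0.7 , 0.72, 0.  ])) 7.193702600009514 [-0.08 -0.2  -1.91] [-0.05  0.04 -0.02] 19.05
post pred [528.52 208.32] tip [433.35 200.43]
```

View pics/h0v.png

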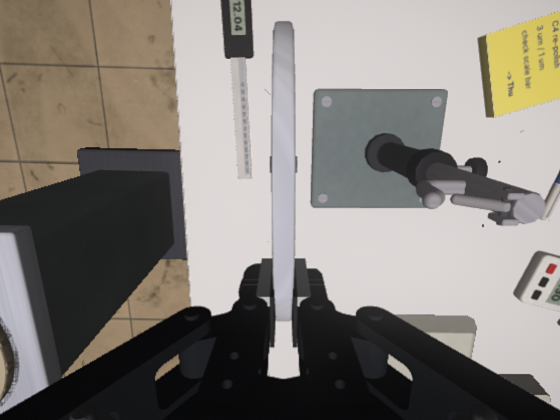

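```bash
cat > down.py <<'E'
from h import *
np.set_printoptions(precision=1,suppress=True)
def down(z0,z1,step,vel,fstop,x,y,guard=14):
    for z in np.arange(z0,z1,-step):
        hit=move_linear((x,y,z),vel=vel,contact_N=guard);f=read_contact_force()
        print(f"{z:.1f} {read_tcp_pos()[2]:.2f}",f,"M",np.round(read_torque(),2),f"w{read_grip_width():.1f}","HIT" if hit else "")
        if hit or f[2]>fstop: return z
E
python3 - <<'E'
from down import *
print(move_linear((537.3,223,207),vel=60,contact_N=5));hold(.3);print(read_tcp_pos(),read_contact_force())
down(203,165,2,20,13,537.3,223)
print(read_t())
im=read_camera("wrist");cv2.imwrite("pics/k0.png",im)
E
```

```text
False
[537.2 223.1 207.1] [ 0.  -0.3 -1. ]
203.0 202.72 [-0.   0.  -1.4] M [-0.1  0.  -0. ] w7.1 
201.0 200.84 [ 0.7 -0.6 -1.8] M [-0. -0.  0.] w6.8 
199.0 198.88 [ 0.4  0.2 -1.7] M [-0.  0.  0.] w7.2 
197.0 196.82 [-0.8 -0.6 -1.6] M [-0.1 -0.  -0. ] w6.7 
195.0 194.86 [-0.2  0.9 -2. ] M [-0.   0.1  0. ] w7.2 
193.0 192.81 [ 0.8  1.5 -1.5] M [-0.1  0.  -0. ] w6.6 
191.0 190.82 [ 0.3 -0.  -1.4] M [-0.1  0.  -0. ] w7.1 
189.0 188.85 [-0.5 -0.4 -1.2] M [-0.1  0.   0. ] w7.0 
187.0 187.06 [-0.6  0.2  0.3] M [-0.1  0.2  0.1] w7.1 
185.0 185.34 [-2.3 -0.3  4. ] M [0.1 0.5 0.1] w6.7 
183.0 183.09 [-5.  -0.   3.5] M [0.1 0.8 0.2] w7.2 
181.0 180.73 [-5.  -0.5  3.2] M [0.1 1.  0.2] w7.0 
179.0 178.31 [-6.   0.5  1.2] M [0.  1.1 0.2] w6.9 
177.0 176.11 [-6.3  0.3  1.1] M [-0.   1.1  0.2] w7.0 
175.0 173.96 [-6.2  0.1  0.4] M [0.  1.2 0.2] w6.8 
173.0 171.52 [-5.5  0.2 -3.1] M [-0.   1.3  0.2] w7.1 
171.0 169.28 [-6.5  0.8 -3.3] M [-0.1  1.3  0.3] w6.9 
169.0 167.22 [-7.1  0.4 -3.4] M [-0.   1.3  0.3] w6.9 
167.0 165.18 [-6.9  0.4 -3.5] M [-0.1  1.2  0.3] w7.1 
25.775
```

```bash
python3 - <<'E'
from h import *
np.set_printoptions(precision=2,suppress=True)
print(read_tcp_pos(),read_contact_force(),R.from_quat(read_tool_rot(),scalar_first=True).as_matrix()[:,1:])
im=read_camera("wrist");cv2.imwrite("pics/k1.png",im)
cv2.imwrite("pics/k1v.png",cv2.resize(im[60:330,180:460],None,fx=2.2,fy=2.2,interpolation=cv2.INTER_CUBIC))
E
```

```text
[535.25 222.96 165.17] [-6.84  1.23 -3.59] [[ 1.   -0.  ]
 [ 0.03 -0.  ]
 [-0.   -1.  ]]
```

View pics/k1v.png

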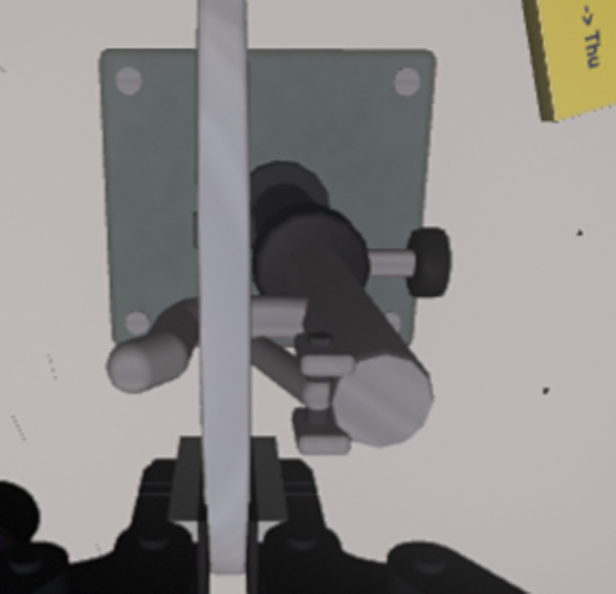

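The rim is inside the mouth between the tip (130,365) and the post (380,400). The keeper at (280,370) is folded back and pushes the ring sideways with about 7 N. I'll continue down gently.

```bash
python3 - <<'E'
from down import *
down(166,148,1,8,4,537.3,223,guard=7)
hold(.2);print(read_tcp_pos(),read_contact_force(),read_t())
cv2.imwrite("pics/s0.png",read_camera("wrist"))
E
```

```text
166.0 164.57 [-6.5 -0.  -1.4] M [0.  1.1 0.2] w6.8 
165.0 163.86 [-5.5  0.1 -1.3] M [0.  1.1 0.3] w6.8 
164.0 162.88 [-6.5 -0.1 -0.2] M [-0.1  1.1  0.2] w6.7 
163.0 161.97 [-5.9  0.3  0.2] M [-0.1  1.1  0.3] w7.0 
162.0 160.98 [-4.7 -0.3  0.1] M [0.  1.  0.2] w6.9 
161.0 160.51 [ 0.8 -0.2 -2.2] M [-0.1  0.  -0. ] w6.7 
160.0 159.95 [ 0.7 -1.1 -1.7] M [-0.1 -0.   0. ] w7.0 
159.0 158.95 [-1.   0.1 -1.6] M [-0.  0.  0.] w7.0 
158.0 157.93 [-0.7  0.2 -0.7] M [-0.1 -0.  -0. ] w6.8 
157.0 156.94 [-0.1  0.4 -1.9] M [-0.  0. -0.] w6.9 
156.0 156.17 [ 1.3 -0.3 -0.6] M [-0. -0. -0.] w7.3 
155.0 155.69 [-0.9 -0.5  5.1] M [0.1 0.3 0. ] w7.1 HIT
[537.5 223.1 155.7] [-1.8 -0.5  6. ] 29.3167
```

The keeper snapped shut at TCP z 160.5, where the lateral force vanished. The hard seat was met at 155.7, bearing about 7 N. I'll look before releasing.

```bash
python3 - <<'E'
import cv2
im=cv2.imread("pics/s0.png")
cv2.imwrite("pics/s0v.png",cv2.resize(im[60:330,180:460],None,fx=2.2,fy=2.2,interpolation=cv2.INTER_CUBIC))
E
```

```text
(no output)
```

View pics/s0v.png

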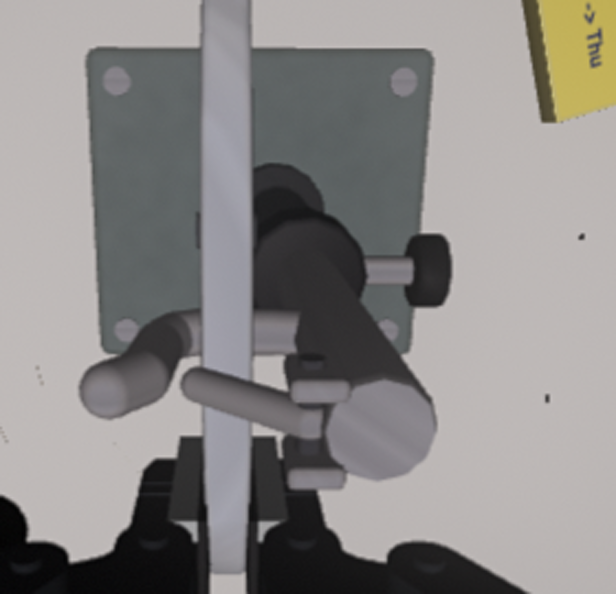

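The keeper lies shut across the top of the rim, from (195,385) to (310,420). Now I'll let go.

```bash
python3 - <<'E'
from h import *
np.set_printoptions(precision=1,suppress=True)
move_gripper(34);hold(.4);print(read_grip_width(),read_contact_force())
p=read_tcp_pos()
print(move_linear((p[0],p[1],250),vel=60,contact_N=6),read_contact_force())
move_linear((470,200,340),vel=150);hold(1.5)
im=read_camera("scene");print(read_t())
cv2.imwrite("pics/f0.png",im)
a=cv2.resize(im[130:260,140:260],None,fx=4,fy=4,interpolation=cv2.INTER_CUBIC)
b=cv2.resize(im,(400,300));c=np.zeros((520,780,3),np.uint8);c[:,:480]=a
c[:225,480:]=cv2.resize(im,(300,225));c[225:450,480:]=cv2.resize(read_camera("wrist"),(300,225))
cv2.imwrite("pics/f0v.png",c)
E
```

```text
33.95172761647671 [ 0.2  0.5 -0.3]
False [-0.3 -0.4 -1.2]
34.35
```

View pics/f0v.png

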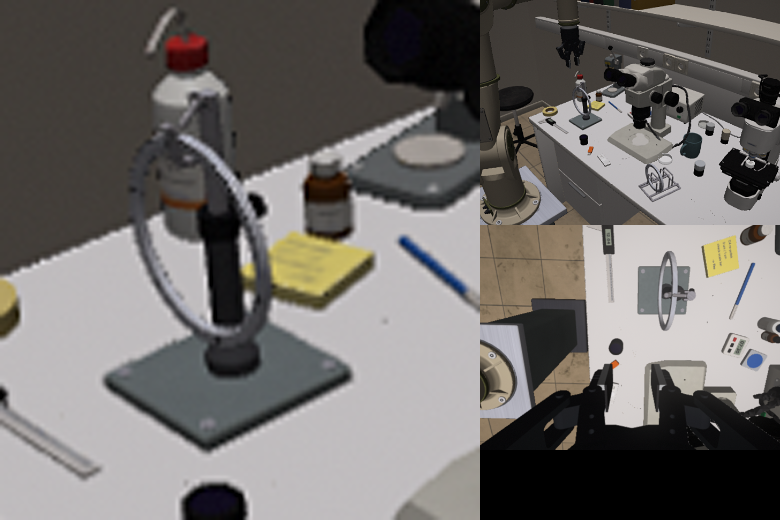

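The ring hangs on the hook with the gripper clear. The small ring, loupe, mug and case are in place, so I'll hand in.

```bash
python3 -c "
from cell import *
print(close_job(),read_t())"
```

```text
the job is handed in; nothing more can be done
the job is handed in; nothing more can be done
```

The large ring is hanging on the J-hook with the keeper shut above its rim, and I handed the job in at about 34 s of the 67 s allowed.

- **Grasp and carry:** I pinched the rim 40 mm to one side of its top, lifted it out of the rack and carried it over the microscope. I brought the hook through the ring's hole from the robot's side, then lowered the rim in small guarded steps.
- **Keeper:** It folded back with about 6 N upward and 7 N sideways. It snapped shut about 5 mm above the seat, and the sideways force dropped to zero at that moment.
- **Seat:** The rim met the hard bottom at TCP height 155.7 mm, bearing about 8 N. The highest reading I logged was well under 20 N, though I read the force only between steps. Touch put the seat about 1.5 mm higher than the camera estimate, within the stated calibration error.
- **Release:** A close picture showed the keeper closed over the rim before I let go. The withdrawal met no contact.
- **Final picture:** The ring hangs freely and the gripper is clear. The small ring, loupe, mug and objective case stand where they were.

None of the checks failed. The finger opening read about 7 mm on the 8 mm rim throughout, which I took as sensor offset.

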